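Index the rotary stage one hole towards the sensor

ROBOT

A 6-joint arm with a two-finger parallel gripper is mounted at the origin on the work surface. World frame = base frame: x ahead of the robot, y to its left, z up, the work surface at z = 0. Lengths are in m, angles in rad, forces in N, time in s.
With the tool pointing down it reaches from about 0.325 to 0.85 m from the base axis. Payload 4.4 kg.
Tool frame: the origin (TCP) lies at the very end of the fingers, on their centre line; the grasp point (between the pads) lies 19 mm behind it; z points along the fingers, y is the direction in which the jaws open and shut (so a half turn about z gives the same grasp; the last joint's range is limited). The gripper opens to 94 mm and grips with 3 to 60 N. Pads are 16 mm wide; open, the fingers measure 119 mm over their backs; the gripper's body (75 mm by 177 mm) begins 78 mm behind the grasp point.
Start: joints at [0.962, 0.207, 1.542, -0, 1.393, -0.15], TCP at [0.255, 0.516, 0.205] pointing down, gripper open.
Joint ranges: [-2.73, 2.73], [-0.86, 2.22], [0.23, 2.46], [-1.11, 4.25], [0.08, 2.63], [-2.82, 2.82]. Speed limits (rad/s): [2.79, 2.79, 3.14, 3.14, 3.14, 3.14].

INTERFACE

Orientations are given as a unit quaternion [w, x, y, z].
In Python, from plant import sensors, optics, ticket gives the robot as it stands. The module is installed in compiled form; this text tells all that it offers.
- The arm moves only by the shell command python3 -m inch 'ROWS' [OPENING] [FORCE]. ROWS is text: rows parted by semicolons, each of 6 numbers parted by spaces: the shift along the tool's x, y, z in mm, then the turn, a rotation vector about the tool's x, y, z in rad. In form: dx dy dz wx wy wz; .... A call has 1 to 8 rows; each row shifts and turns the commanded pose from where the row before left it, along the tool's axes as they then stand; what a row does not reach is not made up. A row lasts 1/12 s, in which the tool goes at most 41.7 mm and 7.16 degrees, less where a joint would pass 70% of its speed; a pose out of reach is approached as far as the arm can. A call with a gripper value outside its range is refused whole. OPENING is the finger opening in mm, from 0 to 94, set as the call begins (- or left out, the last holds). The fingers move at their own pace and stop on an object; FORCE is the grip in N (left out, the last holds). Time passes only in rows, so rows that do not move let the fingers close. It gives the time, the measured TCP pose, the force and the opening at its end, in the units of the state.
- sensors.get_obs(): the state, without advancing time (a new reading comes with each control period).
- optics.snapshot(name): name is "side" or "top"; returns a dict with "img" (384x512x3 uint8, red, green, blue), "camera_matrix" (3x3 intrinsics, pixels), "R" (3x3) and "t" (3): a world point X has camera coordinates R X + t. Camera axes: x right, y down, z forward; pixel columns grow to the right and rows downward; lengths in m; the calibration is good to about 2 mm. A picture is of the moment at which its call begins. There is no depth.
- ticket.sign_off(): hands the job in, once; it reports no verdict.
The state is a dict: "t": time; "q": joint angles; "joint_velocities": joint speeds; "joint_torque": joint torques, N m; "tcp_pos": TCP position; "ee_rot": TCP orientation; "ft_force": force on the tool from outside, world axes, zero at the start; "ft_torque": the same for the moment, N m; "opening": finger opening in m.
Only numpy, scipy, OpenCV 4.12 (cv2) and the standard library are available. Lean on these libraries where they do the work, as an engineer would, in place of code of your own. Each camera call takes 0.05 s, during which the arm holds its last target.

TASK

On the round indexing stage, press the spring plunger at the end of the arm down with a fingertip and swing the arm one hole round, towards the side where the round disc-headed sensor stands beside the stage (not the square mirror mount), so that the plunger springs back up locked in that next hole. Nothing is gripped or lifted: leave the glass cube standing on the middle of the stage, leave the loose things on the table alone, and do not lean hard on the plunger. Finish with the hand clear of everything.

Things in the scene. Friction and masses are not known exactly. Their poses are not given: they have to be found in the camera images.
- stage: the stage, bolted down; origin under its centre. A round aluminium index plate 260 mm across, its face 48 mm above the table, has five 13 mm holes (dark dots joined by a dark arc slot) on a circle of 105 mm radius, 30 degrees (0.5236 rad) apart. Above it a black arm turns on a 90 mm hub; at its outer end an upright housing 33 mm across, 84 mm high, carries the plunger
- axis (a point): point on the stage's vertical turning axis, at the top face of the black hub, 65 mm above the table
- button_top (a point): centre of the flat top of the plunger's steel mushroom button, which moves with the arm and the plunger. The top is 30 mm across (38 mm at its widest, 7 mm lower), on a 12 mm stem, 105 mm from the axis and 109 mm above the table when the plunger is out
- index_arm (a joint): angle of the arm, rad. It starts at 0, in the middle hole, pointing roughly to the robot; positive is anticlockwise from above (button moves to -y, the robot's right), negative clockwise (to +y). Next holes at +0.5236 and -0.5236, outer ones at +-1.047. About 0.015 rad of play in a hole. Free, it turns with 0.6 N at the button and stays where left
- plunger (a joint): how far the plunger is pressed, m: 0 fully out (up), 0.016 at its stop. Spring: 2 N at first, 5 N at the stop. Out, its pin sits in a hole and locks the arm; pressed 0.011 or more the arm is free. Between holes the plate keeps it down at about 0.0105 even when let go; within about 3 mm of a hole it springs up by itself and centres the arm
- cube: plain glass cube, 25 mm, 40 g, standing loose on the hub over the axis, its underside (origin) 65 mm above the table; it rides round with the arm
- sensor: the sensor: a black disc 52 mm across and 20 mm thick, upright on a post with a round foot 48 mm across, 130 mm tall in all, fixed to the table on the left (+y) or right (-y) of the stage; origin under its foot
- mirror: square black mirror mount (two 50 mm frames) on the same kind of post, 134 mm tall, fixed on the other side of the stage; origin under its foot
- driver: bystander, not to be moved: ball-end driver with black handle, 170 mm long, lying flat; origin at its underside
- lens_case: bystander, not to be moved: flat square black box 50 x 50 x 20 mm; origin at its underside
- lens_tube: bystander, not to be moved: short black tube standing on end, 31 mm across, 35 mm tall; origin at its underside
- pedestal: bystander, not to be moved: plain steel pedestal standing on end, 32 mm across the foot, 61 mm tall; origin at its underside
- post_holder: bystander, not to be moved: black post holder standing on end, 25 mm across, 50 mm tall; origin at its underside
- wrench: bystander, not to be moved: steel open-ended wrench, 140 mm long, lying flat; origin at its underside
- clamp_fork: bystander, not to be moved: flat black slotted clamping fork, 73 x 30 x 8 mm; origin at its underside
There are look-alikes about, which are no part of the job. Leave any turquoise look-alike of the sensor alone.

How it is judged:
On the way, in this order (a step that is already met when the one before it is completed fails the run):
1. the plunger is pressed in while the arm is still at its first hole (value of joint plunger above 0.0095 m and value of joint index_arm between -0.08 and 0.08 rad).
2. the arm has come one hole round towards the sensor and the plunger has sprung out into it (((world y of sensor above 0 m and value of joint index_arm between -0.5536 and -0.4936 rad) or (world y of sensor below 0 m and value of joint index_arm between 0.4936 and 0.5536 rad)) and value of joint plunger below 0.003 m), for 0.2 s.
At the end, for the whole second after the job is handed in: The arm rests one hole (0.5236 rad within 0.03) from its start on the sensor's side, the plunger is out to within 3 mm, and the glass cube stands on the hub within 12 mm of the axis (all of step 2 and velocity of joint index_arm between -0.02 and 0.02 rad/s and horizontal distance between cube and axis below 0.012 m and angle between cube's own z axis and vertical below 0.1 rad and height (world z) of cube below 0.069 m); the robot touches nothing.
It fails at once if the arm is swung away from the sensor by half a hole or more ((world y of sensor above 0 m and value of joint index_arm above 0.26 rad) or (world y of sensor below 0 m and value of joint index_arm below -0.26 rad)).
It fails at once if the arm is swung half a hole or more past the next hole (value of joint index_arm above 0.785 rad or value of joint index_arm below -0.785 rad).
It fails at once if the glass cube is lifted, tipped or pushed 12 mm off the axis (not (horizontal distance between cube and axis below 0.012 m and angle between cube's own z axis and vertical below 0.1 rad and height (world z) of cube below 0.069 m)).
It fails at once if the plunger is leaned on or squeezed with more than 45 N (contact force between the fingers and plunger above 45 N).
It fails at once if a loose thing on the table is moved by more than 20 mm (distance of any of driver, lens_case, lens_tube, pedestal, post_holder, wrench, clamp_fork from where it was at the start of the episode above 0.02 m).
It also fails if it takes over 32 s, if anything falls off the work surface, if the arm or the gripper's body presses on something with over 40 N, if the wrist force passes 120 N, or if a joint passes its speed limit or range.

## Working session

There is one attempt and no reset: what is moved stays moved. The work goes in short steps, Python scripts to look and compute and a shell command to move; the robot and the scene stay as the last step left them, time stands still between calls to the robot, and variables do not carry over. Pictures are saved under pics/ and viewed, and the job is handed in when it is done.

```bash
mkdir -p pics
python3 - <<'E'
from plant import sensors, optics
import cv2,numpy as np
for n in ("side","top"):
    s=optics.snapshot(n); cv2.imwrite(f"pics/{n}0.png",s["img"][:,:,::-1])
    np.savez(f"{n}0.npz",**s); print(n,s["camera_matrix"].tolist(),s["R"].round(4).tolist(),s["t"])
o=sensors.get_obs(); print({k:np.round(v,4).tolist() for k,v in o.items()})
E
```

```text
side [[373.58094562207083, 0.0, 249.74237559187614], [0.0, 373.58094562207083, 185.1133156733929], [0.0, 0.0, 1.0]] [[0.9779, -0.2088, 0.0043], [-0.148, -0.7072, -0.6913], [0.1474, 0.6755, -0.7225]] [-0.52850175  0.16415334  0.97122199]
top [[481.4930211543515, 0.0, 249.02606801732105], [0.0, 481.4930211543515, 196.57627461271056], [0.0, 0.0, 1.0]] [[-0.0196, -0.9997, -0.0124], [-0.9822, 0.0215, -0.1868], [0.187, 0.0085, -0.9823]] [0.01290421 0.56728736 1.47270225]
{'t': 0.1, 'q': [0.9615, 0.2074, 1.5428, -0.0001, 1.3935, -0.1505], 'joint_velocities': [-0.0012, -0.0029, -0.0039, 0.0002, -0.001, -0.0004], 'joint_torque': [-0.0007, -37.186, -28.2293, 0.0701, 0.0311, -0.0001], 'tcp_pos': [0.2543, 0.5149, 0.2044], 'ee_rot': [-0.0004, 0.2274, 0.9738, -0.001], 'ft_force': [0.7118, -0.0513, -0.1344], 'ft_torque': [0.0181, 0.0579, 0.0188], 'opening': 0.0944}
```

View pics/side0.png

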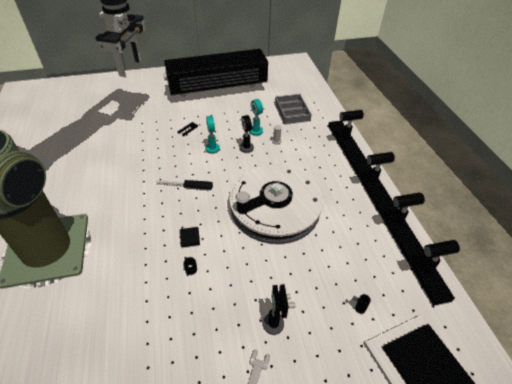

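View pics/top0.png

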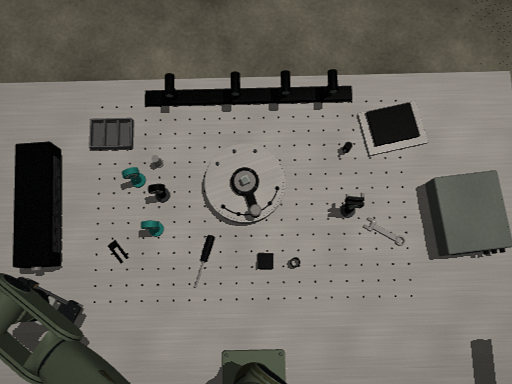

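Run:
```python
import cv2,numpy as np
s=cv2.imread("pics/side0.png"); t=cv2.imread("pics/top0.png")
f=lambda im,r,c,h,w,W,H: cv2.resize(im[r:r+h,c:c+w],(W,H),interpolation=cv2.INTER_CUBIC)
a=f(s,90,195,70,90,400,300); b=f(s,280,240,60,80,400,300); c=f(t,135,110,150,200,800,300) if 0 else f(t,140,110,105,140,400,300); d=f(t,165,320,60,80,400,300)
cv2.imwrite("pics/c1.png",np.vstack([np.hstack([a,b]),np.hstack([c,d])]))
cv2.imwrite("pics/c2.png",np.hstack([f(s,165,220,80,110,400,300),f(t,135,195,95,100,400,380)[:300] if 0 else f(t,138,190,90,120,400,300)]))
```

```text
(no output)
```

View pics/c1.png

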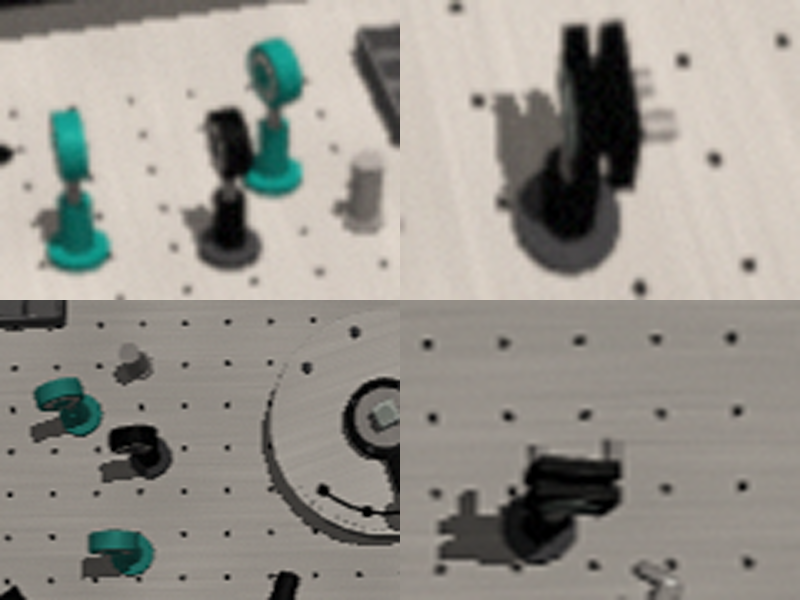

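View pics/c2.png

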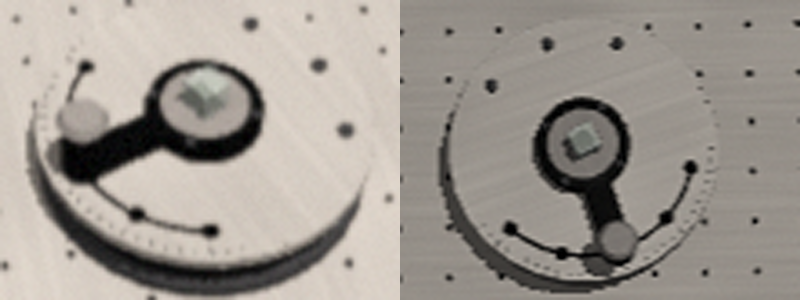

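```bash
cat > h.py <<'E'
import numpy as np
def ld(n,k=0):
    return np.load(f"{n}{k}.npz")
def ray(s,uv):
    d=np.linalg.inv(s["camera_matrix"])@[uv[0],uv[1],1]; return -s["R"].T@s["t"], s["R"].T@d
def onz(s,uv,z):
    c,d=ray(s,uv); return c+d*(z-c[2])/d[2]
def tri(s1,u1,s2,u2):
    c1,d1=ray(s1,u1);c2,d2=ray(s2,u2)
    k=np.linalg.lstsq(np.c_[d1,-d2],c2-c1,rcond=None)[0]
    a=c1+d1*k[0];b=c2+d2*k[1]; return (a+b)/2, np.linalg.norm(a-b)
E
python3 - <<'E'
from h import *
import cv2
T=ld("top");S=ld("side")
print("holes",[onz(T,p,.048).round(4)[:2].tolist() for p in [(223,206.4),(238.6,213.9),(269.8,203.1),(277,188.1)]])
print("btn top",onz(T,(255.4,210),.109),"side",onz(S,(242.8,196.7),.109),tri(T,(255.4,210),S,(242.8,196.7)))
print("hub",onz(T,(244.3,181.2),.065))
# circle fit
h=np.array([onz(T,p,.048)[:2] for p in [(223,206.4),(238.6,213.9),(269.8,203.1),(277,188.1)]])
A=np.c_[2*h,np.ones(4)];x=np.linalg.lstsq(A,(h**2).sum(1),rcond=None)[0]
print("c",x[:2],np.sqrt(x[2]+x[0]**2+x[1]**2)); print(np.degrees(np.arctan2(h[:,1]-x[1],h[:,0]-x[0])))
# hub dark contour
for n,s in(("top",T),("side",S)):
    g=cv2.cvtColor(s["img"],cv2.COLOR_RGB2GRAY); m=(g<45).astype(np.uint8)
    cs,_=cv2.findContours(m,cv2.RETR_EXTERNAL,cv2.CHAIN_APPROX_NONE)
    for c in cs:
        b=cv2.boundingRect(c)
        if 220<b[0]+b[2]/2<290 and 165<b[1]+b[3]/2<235 and b[2]*b[3]>30: print(n,b)
print("sensor foot",onz(T,(160.5,196),0.0),onz(T,(352,212),0),"fb", onz(S,(247,146),0))
E
```

```text
holes [[0.5386, 0.0843], [0.5135, 0.0352], [0.546, -0.0643], [0.594, -0.0886]]
btn top [ 0.51497362 -0.01787427  0.109     ] side [ 0.51665959 -0.0243138   0.109     ] (array([ 0.51702887, -0.01791143,  0.10162429]), np.float64(0.001708062371551063))
hub [0.61511041 0.01503062 0.065     ]
c [0.61577429 0.01370657] 0.10458957676077428
[ 137.5392704   168.11767075 -131.82681931 -101.99263439]
top (232, 218, 32, 6)
top (221, 205, 38, 13)
top (230, 168, 29, 40)
side (232, 213, 68, 27)
side (237, 191, 54, 23)
side (284, 184, 8, 11)
side (263, 183, 7, 7)
sensor foot [0.58594275 0.29289491 0.        ] [ 0.51919622 -0.3324594   0.        ] fb [0.59375378 0.29399664 0.        ]
```

The black disc-head (side (246,135), top (159,190)) is the sensor. The two turquoise look-alikes are at top (133,177) and (152,228), and the square mirror mount is at top (350,206) on the -y side. So the sensor stands at y≈+0.29 and the swing goes clockwise, to +y. The hole circle fits with radius 104.6 mm, centre (0.6155, 0.014) and the middle hole at 198°. That puts the button at (0.515, -0.018), and the direct ray agrees.

```bash
cat >> h.py <<'E'
def need(target):
    from plant import sensors
    from scipy.spatial.transform import Rotation as Ro
    o=sensors.get_obs(); w,x,y,z=o["ee_rot"]
    R=Ro.from_quat([x,y,z,w]); d=R.inv().apply(np.array(target)-o["tcp_pos"])*1000
    print("t",round(o["t"],2),"tcp",o["tcp_pos"].round(4),"f",o["ft_force"].round(1),"open",o["opening"].round(4),"rows mm",d.round(1),"toolz",R.apply([0,0,1]).round(3),"tooly",R.apply([0,1,0]).round(3))
    return R
E
python3 -c "
from h import *
need([.5153,-.018,.18])"
python3 -m inch '-20 -15 0 0 0 0;-20 -15 0 0 0 0;-20 -15 0 0 0 0;-20 -15 0 0 0 0;-20 -15 0 0 0 0;-20 -15 0 0 0 0;-20 -15 0 0 0 0;-20 -15 0 0 0 0' 0 20
python3 -m inch '-20 -15 0 0 0 0;-20 -15 0 0 0 0;-20 -15 0 0 0 0;-20 -15 0 0 0 0;-20 -15 0 0 0 0;-20 -15 0 0 0 0;-20 -15 0 0 0 0;-20 -15 0 0 0 0'
python3 -c "
from h import *
need([.5153,-.018,.18])"
```

```text
t: 0.77
tcp_pos: [0.3449, 0.3357, 0.2049]
ee_rot: [-0.0, 0.227, 0.974, -0.0]
ft_force: [0.3, -0.3, 0.0]
opening: 0.0442
t: 1.43
tcp_pos: [0.4352, 0.1574, 0.205]
ee_rot: [-0.0, 0.227, 0.974, -0.0]
ft_force: [0.4, 0.5, -0.0]
opening: 0.0003Traceback (most recent call last):
  File "<string>", line 3, in <module>
    need([.5153,-.018,.18])
    ~~~~^^^^^^^^^^^^^^^^^^^
  File "h.py", line 17, in need
    print("t",round(o["t"],2),"tcp",o["tcp_pos"].round(4),"f",o["ft_force"].round(1),"open",o["opening"].round(4),"rows mm",d.round(1),"toolz",R.apply([0,0,1]).round(3),"tooly",R.apply([0,1,0]).round(3))
                                                                                            ^^^^^^^^^^^^^^^^^^
AttributeError: 'float' object has no attribute 'round'
Traceback (most recent call last):
  File "h.py", line 17, in need
    print("t",round(o["t"],2),"tcp",o["tcp_pos"].round(4),"f",o["ft_force"].round(1),"open",o["opening"].round(4),"rows mm",d.round(1),"toolz",R.apply([0,0,1]).round(3),"tooly",R.apply([0,1,0]).round(3))
                                                                                            ^^^^^^^^^^^^^^^^^^
AttributeError: 'float' object has no attribute 'round'
```

```bash
sed -i 's/o\["opening"\].round(4)/o["opening"]/' h.py
python3 -c "
from h import *
need([.5153,-.018,.150])"
```

```text
t 1.43 tcp [0.4352 0.1574 0.205 ] f [ 0.4  0.5 -0. ] open 0.00032719666581183836 rows mm [-149.5 -121.8   55. ] toolz [-0.001 -0.    -1.   ] tooly [ 0.443  0.897 -0.   ]
```

```bash
python3 -m inch '-19 -15 6 0 0 0;-19 -15 6 0 0 0;-19 -15 6 0 0 0;-19 -15 6 0 0 0;-19 -15 6 0 0 0;-19 -15 6 0 0 0;-18 -16 6 0 0 0;-17 -16 6 0 0 0'
python3 -m inch '0 0 4 0 0 0;0 0 4 0 0 0;0 0 0 0 0 0'
python3 - <<'E'
from h import *
need([.5153,-.018,.112])
from plant import optics
import cv2
f=lambda im,r,c,h,w,W,H: cv2.resize(im[r:r+h,c:c+w],(W,H),interpolation=cv2.INTER_CUBIC)
a=optics.snapshot("side")["img"][:,:,::-1];b=optics.snapshot("top")["img"][:,:,::-1]
cv2.imwrite("pics/a1.png",np.hstack([f(a,135,200,110,140,400,300),f(b,138,190,90,120,400,300)]))
E
```

```text
t: 2.1
tcp_pos: [0.5149, -0.0179, 0.1567]
ee_rot: [-0.0, 0.227, 0.974, -0.0]
ft_force: [0.3, -0.2, -0.2]
opening: 0.0002
t: 2.35
tcp_pos: [0.5135, -0.016, 0.148]
ee_rot: [-0.002, 0.227, 0.974, 0.0]
ft_force: [-0.3, 0.7, -0.9]
opening: 0.0005
t 2.35 tcp [ 0.5135 -0.016   0.148 ] f [-0.3  0.7 -0.9] open 0.0004752159562752551 rows mm [-2.7 -1.  36. ] toolz [-0.003  0.001 -1.   ] tooly [ 0.443  0.896 -0.   ]
```

View pics/a1.png

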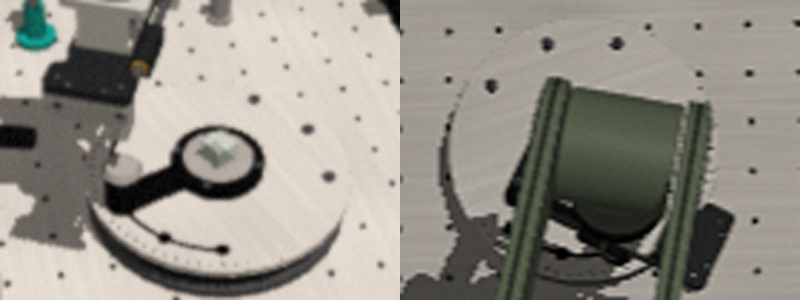

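```bash
python3 -m inch '-1 0 6 0 0 0;-1 -1 6 0 0 0;0 0 6 0 0 0;0 0 6 0 0 0;0 0 4 0 0 0;0 0 4 0 0 0;0 0 0 0 0 0;0 0 0 0 0 0'
python3 - <<'E'
from h import *
need([.5153,-.018,.112])
from plant import optics
import cv2
f=lambda im,r,c,h,w,W,H: cv2.resize(im[r:r+h,c:c+w],(W,H),interpolation=cv2.INTER_CUBIC)
a=optics.snapshot("side")["img"][:,:,::-1]
cv2.imwrite("pics/a2.png",f(a,155,210,75,100,800,600))
E
```

```text
t: 3.12
tcp_pos: [0.516, -0.0185, 0.1171]
ee_rot: [-0.0, 0.227, 0.974, 0.0]
ft_force: [-0.9, 0.5, 0.7]
opening: 0.0001
t 3.12 tcp [ 0.516  -0.0185  0.1171] f [-0.9  0.5  0.7] open 0.0001015673167566057 rows mm [0.8 0.1 5.1] toolz [-0.001  0.    -1.   ] tooly [ 0.443  0.897 -0.   ]
```

View pics/a2.png

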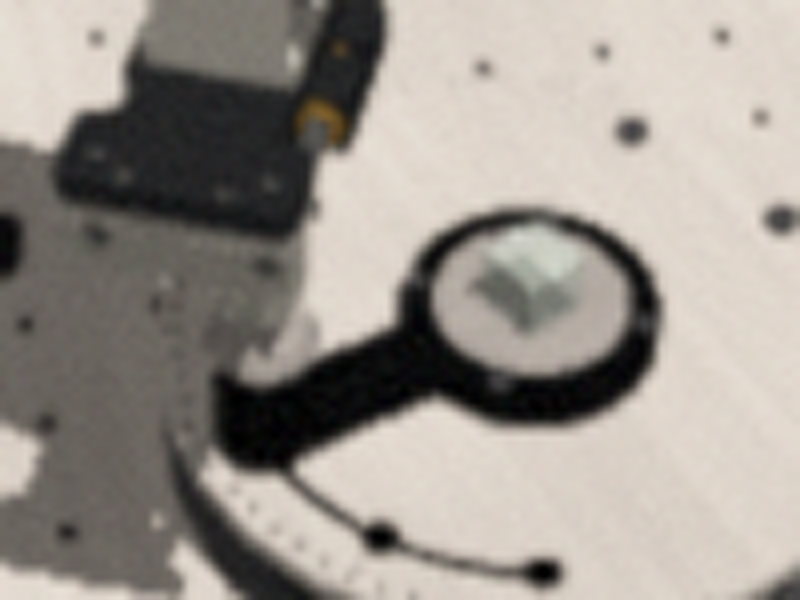

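```bash
python3 -m inch '0 0 3 0 0 0;0 0 3 0 0 0;0 0 2 0 0 0;0 0 2 0 0 0;0 0 2 0 0 0;0 0 0 0 0 0;0 0 0 0 0 0'
python3 -m inch '0 0 2 0 0 0;0 0 2 0 0 0;0 0 2 0 0 0;0 0 2 0 0 0;0 0 0 0 0 0;0 0 0 0 0 0'
```

```text
t: 3.75
tcp_pos: [0.5162, -0.0185, 0.1056]
ee_rot: [0.0, 0.227, 0.974, -0.0]
ft_force: [-0.8, -0.2, 2.5]
opening: 0.0005
t: 4.25
tcp_pos: [0.5163, -0.0186, 0.0975]
ee_rot: [0.0, 0.227, 0.974, -0.0]
ft_force: [-1.1, 0.1, 2.4]
opening: 0.0003
```

```bash
python3 -m inch '0 0 1 0 0 0;0 0 1 0 0 0;0 0 1 0 0 0;0 0 0.5 0 0 0;0 0 0 0 0 0;0 0 0 0 0 0'
python3 -m inch '0 0 0.5 0 0 0;0 0 0 0 0 0;0 0 0.5 0 0 0;0 0 0 0 0 0;0 0 0 0 0 0'
```

```text
t: 4.75
tcp_pos: [0.5163, -0.0186, 0.0941]
ee_rot: [0.0, 0.227, 0.974, -0.0]
ft_force: [-0.5, -0.6, 3.5]
opening: 0.0007
t: 5.17
tcp_pos: [0.5163, -0.0186, 0.0932]
ee_rot: [0.0, 0.227, 0.974, -0.0]
ft_force: [-1.7, -0.5, 5.8]
opening: 0.0003
```

```bash
python3 -m inch '0 0 0.4 0 0 0;0 0 0 0 0 0;1 1.1 0 0 0 0;1.5 1.7 0 0 0 0;2 2.3 0 0 0 0;1.6 1.7 0 0 0 0;0 0 0 0 0 0;0 0 0 0 0 0'
python3 - <<'E'
from h import *
need([.5128,.0361,.0932])
from plant import optics
import cv2
f=lambda im,r,c,h,w,W,H: cv2.resize(im[r:r+h,c:c+w],(W,H),interpolation=cv2.INTER_CUBIC)
a=optics.snapshot("side")["img"][:,:,::-1]
cv2.imwrite("pics/a3.png",f(a,155,210,75,100,800,600))
E
```

```text
t: 5.83
tcp_pos: [0.5142, -0.0097, 0.0932]
ee_rot: [0.001, 0.227, 0.974, 0.0]
ft_force: [-0.8, -1.1, 6.5]
opening: 0.0001
t 5.83 tcp [ 0.5142 -0.0097  0.0932] f [-0.8 -1.1  6.5] open 0.00010636993568018772 rows mm [21.5 40.4  0. ] toolz [ 0.001 -0.    -1.   ] tooly [0.443 0.897 0.   ]
```

View pics/a3.png

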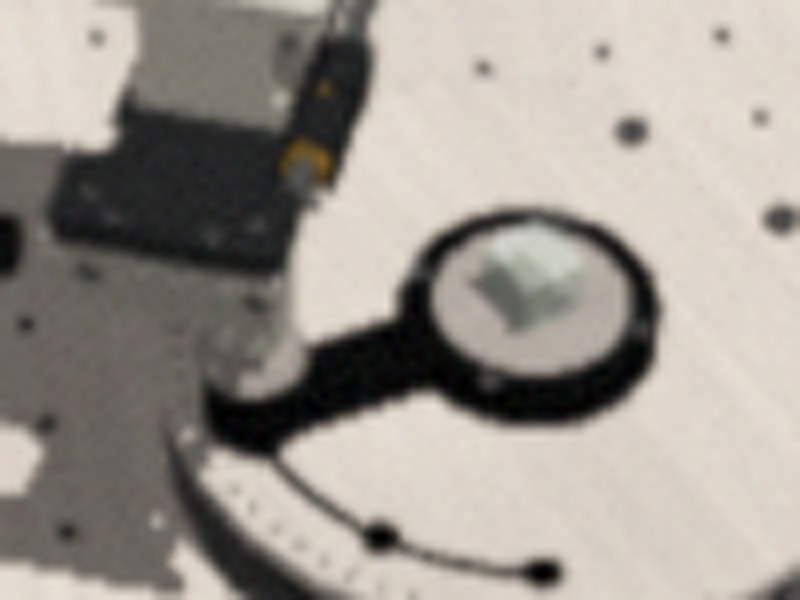

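The button has moved with the fingertip: the arm end went left and up in the crop, and the cube turned with it. The force is about 6.5 N. I'll carry on along the arc.

```bash
python3 -m inch '1.4 1.8 0 0 0 0;1.8 2.4 0 0 0 0;2.3 3.1 0 0 0 0;1.6 2.6 0 0 0 0;1.6 2.6 0 0 0 0;1.6 2.6 0 0 0 0;1.0 1.7 0 0 0 0;0 0 0 0 0 0'
python3 -m inch '1.0 2.0 0 0 0 0;1.4 2.7 0 0 0 0;1.4 2.7 0 0 0 0;1.1 2.8 0 0 0 0;1.1 2.8 0 0 0 0;0.8 1.9 0 0 0 0;0 0 0 0 0 0'
python3 - <<'E'
from h import *
need([.5128,.0361,.0932])
from plant import optics
import cv2
f=lambda im,r,c,h,w,W,H: cv2.resize(im[r:r+h,c:c+w],(W,H),interpolation=cv2.INTER_CUBIC)
a=optics.snapshot("side")["img"][:,:,::-1]
cv2.imwrite("pics/a4.png",f(a,155,210,75,100,800,600))
E
```

```text
t: 6.55
tcp_pos: [0.5118, 0.0106, 0.0932]
ee_rot: [0.001, 0.227, 0.974, 0.0]
ft_force: [-0.5, 0.3, 5.7]
opening: 0.0006
t: 7.13
tcp_pos: [0.5125, 0.027, 0.0932]
ee_rot: [0.001, 0.227, 0.974, 0.0]
ft_force: [0.2, 0.4, 5.5]
opening: 0.0006
t 7.13 tcp [0.5125 0.027  0.0932] f [0.2 0.4 5.5] open 0.0005935616233643932 rows mm [3.8 8.3 0. ] toolz [ 0.002  0.    -1.   ] tooly [0.443 0.897 0.001]
```

View pics/a4.png

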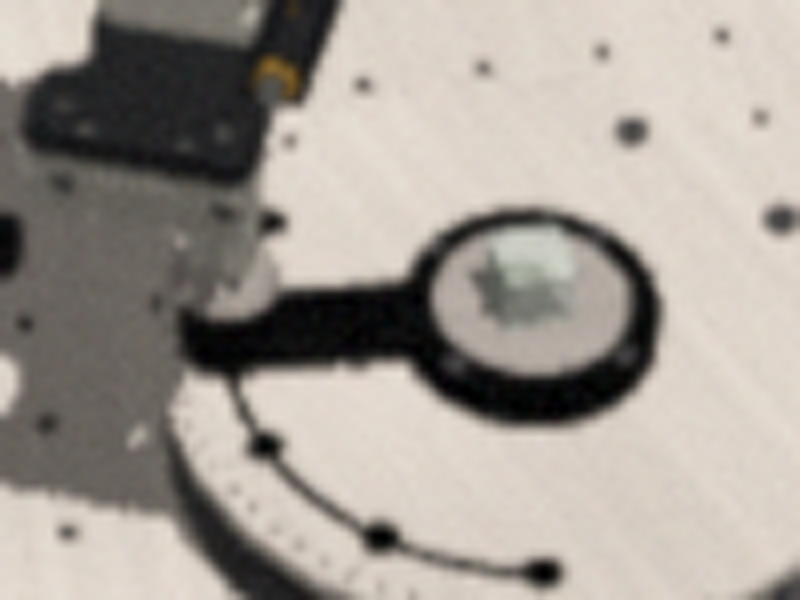

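```bash
python3 -m inch '1 2.4 0 0 0 0;1.1 2.7 0 0 0 0;1.0 2.7 0 0 0 0;0 0 0 0 0 0;0 0 0 0 0 0'
python3 - <<'E'
from h import *
need([.5132,.0355,.0932])
from plant import optics
import cv2
f=lambda im,r,c,h,w,W,H: cv2.resize(im[r:r+h,c:c+w],(W,H),interpolation=cv2.INTER_CUBIC)
s=optics.snapshot("side");np.savez("side5.npz",**s);a=s["img"][:,:,::-1]
cv2.imwrite("pics/a5.png",f(a,155,210,75,100,800,600))
E
```

```text
t: 7.6
tcp_pos: [0.5135, 0.0354, 0.0932]
ee_rot: [0.001, 0.227, 0.974, 0.0]
ft_force: [0.3, -0.4, 5.4]
opening: 0.0006
t 7.6 tcp [0.5135 0.0354 0.0932] f [ 0.3 -0.4  5.4] open 0.0006267495735013623 rows mm [ 0.3 -0.   0. ] toolz [ 0.003  0.    -1.   ] tooly [0.443 0.897 0.002]
```

View pics/a5.png

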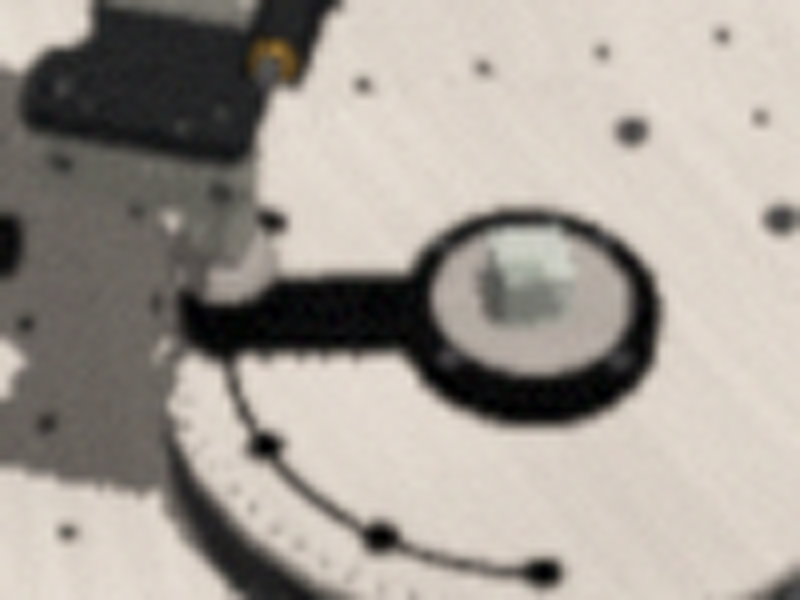

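```bash
python3 -m inch '0 0 -1 0 0 0;0 0 -1.5 0 0 0;0 0 -1.5 0 0 0;0 0 -1.5 0 0 0;0 0 -1.5 0 0 0;0 0 -1.5 0 0 0;0 0 0 0 0 0;0 0 0 0 0 0'
python3 - <<'E'
from plant import sensors;print(sensors.get_obs()["ft_force"])
E
python3 -m inch '0 0 -3 0 0 0;0 0 -4 0 0 0;0 0 -6 0 0 0;0 0 -8 0 0 0;0 0 -12 0 0 0;0 0 -12 0 0 0;0 0 -12 0 0 0;0 0 0 0 0 0'
python3 - <<'E'
from h import *
need([.5132,.0355,.0932])
from plant import optics
import cv2
f=lambda im,r,c,h,w,W,H: cv2.resize(im[r:r+h,c:c+w],(W,H),interpolation=cv2.INTER_CUBIC)
s=optics.snapshot("side");np.savez("side6.npz",**s);a=s["img"][:,:,::-1]
cv2.imwrite("pics/a6.png",f(a,155,210,75,100,800,600))
E
```

```text
t: 8.32
tcp_pos: [0.5121, 0.0351, 0.101]
ee_rot: [-0.0, 0.227, 0.974, -0.0]
ft_force: [2.2, -0.8, 2.4]
opening: 0.0003
[ 2.18213888 -0.78185891  2.38281248]
t: 8.98
tcp_pos: [0.5137, 0.0349, 0.1608]
ee_rot: [0.002, 0.227, 0.974, 0.0]
ft_force: [0.5, 0.3, 0.7]
opening: 0.0002
t 8.98 tcp [0.5137 0.0349 0.1608] f [0.5 0.3 0.7] open 0.00019840385992632952 rows mm [ 1.   0.2 67.6] toolz [ 0.004 -0.001 -1.   ] tooly [0.443 0.897 0.001]
```

View pics/a6.png

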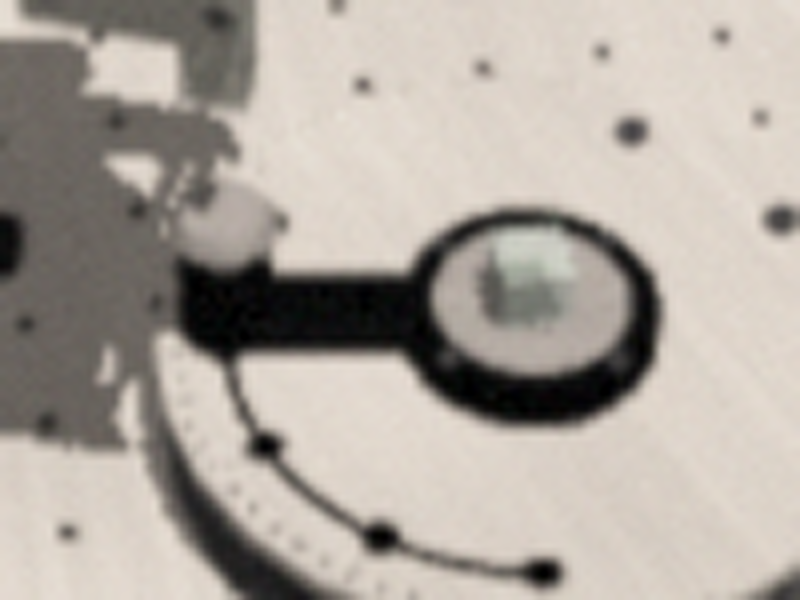

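The button is up with the housing visible below it, and the fingertip still felt 2.4 N at z=0.101. I'll back the hand away and check from both views.

```bash
python3 -m inch '10 10 -6 0 0 0;15 20 -6 0 0 0;15 20 -6 0 0 0;15 20 -6 0 0 0;15 20 -6 0 0 0;15 20 -6 0 0 0;15 20 0 0 0 0;15 20 0 0 0 0'
python3 -m inch '15 20 0 0 0 0;15 20 0 0 0 0;15 20 0 0 0 0;15 20 0 0 0 0;10 10 0 0 0 0;0 0 0 0 0 0;0 0 0 0 0 0'
python3 - <<'E'
from h import *
need([.5132,.0355,.0932])
from plant import optics
import cv2
f=lambda im,r,c,h,w,W,H: cv2.resize(im[r:r+h,c:c+w],(W,H),interpolation=cv2.INTER_CUBIC)
S=optics.snapshot("side");T=optics.snapshot("top")
def pj(s,X):
    p=s["camera_matrix"]@(s["R"]@np.array(X)+s["t"]);return p[:2]/p[2]
cv2.imwrite("pics/a7.png",np.hstack([f(S["img"][:,:,::-1],155,210,75,100,400,300),f(T["img"][:,:,::-1],138,190,90,120,400,300)]))
for n,s,o,k in(("side",S,(210,155),4),("top",T,(190,138),400/120)):
    for a in(166,168.1,170):
      for z in(.109,.0985):
        th=np.radians(a);print(n,a,z,((pj(s,[.6155+.105*np.cos(th),.0143+.105*np.sin(th),z])-o)*k).round(1))
E
```

```text
t: 9.7
tcp_pos: [0.4746, 0.2214, 0.1935]
ee_rot: [-0.001, 0.227, 0.974, -0.0]
ft_force: [-0.4, 0.7, -0.0]
opening: 0.0001
t: 10.28
tcp_pos: [0.4517, 0.332, 0.1929]
ee_rot: [-0.001, 0.227, 0.974, -0.001]
ft_force: [0.2, -0.7, 0.9]
opening: 0.0005
t 10.28 tcp [0.4517 0.332  0.1929] f [ 0.2 -0.7  0.9] open 0.0004911191309589555 rows mm [-186.1 -238.7  100.1] toolz [-0.002 -0.002 -1.   ] tooly [ 0.441  0.897 -0.002]
side 166 0.109 [107.9  97.5]
side 166 0.0985 [108.2 108.5]
side 168.1 0.109 [107.6 101.6]
side 168.1 0.0985 [107.9 112.6]
side 170 0.109 [107.6 105.4]
side 170 0.0985 [107.9 116.4]
top 166 0.109 [154.8 242.8]
top 166 0.0985 [155.3 244.6]
top 168.1 0.109 [159.  243.7]
top 168.1 0.0985 [159.4 245.5]
top 170 0.109 [162.7 244.3]
top 170 0.0985 [163.1 246.1]
```

View pics/a7.png

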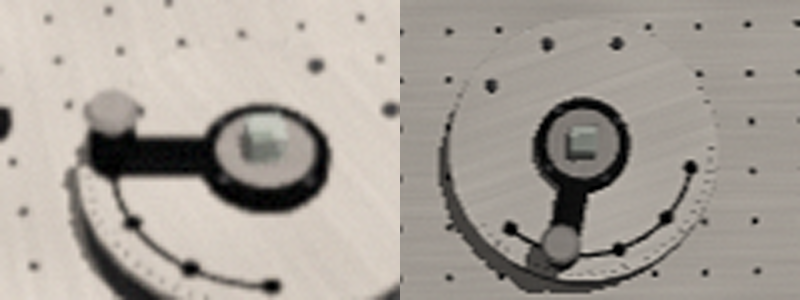

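Run:
```python
from h import *
from plant import optics
import cv2
S=optics.snapshot("side");S0=ld("side")
def pj(s,X):
    p=s["camera_matrix"]@(s["R"]@np.array(X)+s["t"]);return p[:2]/p[2]
f=lambda im,c:cv2.resize(cv2.getRectSubPix(im,(40,30),c),(400,300),interpolation=cv2.INTER_CUBIC)
out=[]
for s,a in((S0,198.1),(S,168.1)):
    th=np.radians(a);c=pj(s,[.6155+.105*np.cos(th),.0143+.105*np.sin(th),.109])
    im=f(s["img"][:,:,::-1].copy(),tuple(map(float,c)));cv2.drawMarker(im,(200,150),(0,0,255),0,14,1);out.append(im)
cv2.imwrite("pics/a8.png",np.hstack(out))
```

```text
(no output)
```

View pics/a8.png

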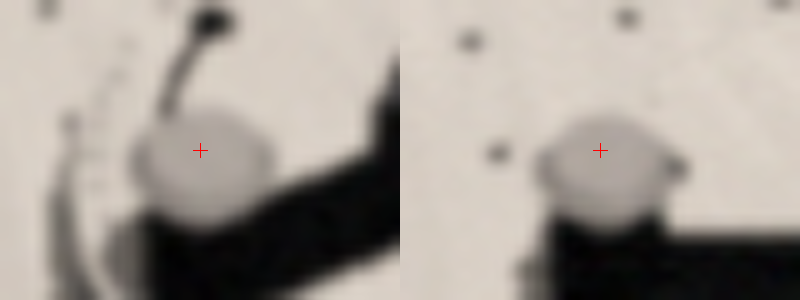

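Measured against the predicted fully-out position, the button sits the same way it did at the start, within 0.3 px. If it were still held down it would be about 2.7 px lower. The hand is clear, so I'm handing in.

```bash
python3 -c "
from plant import ticket
print(ticket.sign_off())"
```

```text
the job is handed in; nothing more can be done
None
```

The arm is one hole round, clockwise towards the black disc-headed sensor on the +y side, and the plunger has sprung back up into that hole. I pressed the button to its stop with the closed fingertips. The highest force I read was about 6.5 N. I then swung it along the 105 mm arc, lifted off and backed the hand away, and handed in shortly after 10 s on the robot's clock.

**Arm angle:** In the top view the button is at about 168°, within 1 px of where the next hole should be; it started at 198°.

**Plunger:** In the side view the button is at its full-out height, within about 0.3 px of how it sat at the start. Still held down, it would be about 2.7 px lower.

**Cube and hand:** The cube stands on the centre of the hub by eye, though I did not measure its offset. The hand is clear, about 0.19 m up and 0.3 m away from the stage.

**One disagreement:** My first side-view estimate of the button was about 6 mm off the top view in y, because I picked the centre of the whole mushroom head rather than its flat top. I used the top-view position, which agreed with the hole-circle fit.

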